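Seat a beech roller in V-blocks, bring it to the stop and clamp it

TASK

Take the thick wooden roller from its rest, lower it gently into the pair of V-blocks a little short of the stop, let it settle fully into both Vs, then slide it along them until its end bears on the tip of the stop screw, pushing at roughly 10 N for half a second. Finally swing the clamp arm down, press its pad onto the roller, also at roughly 10 N for half a second, and leave everything there, still seated, up to the screw and clamped. Be gentle: never press the roller into the Vs, onto the screw or under the pad with more than 35 N, and leave the other things on the bench alone.

Things in the scene. Friction and masses are not known exactly. Their poses are not given: they have to be found in the camera images.
- roller: the thick plain beech cylinder, 36 mm diameter, 200 mm long, 130 to 210 g, lying on the rest. Origin at its middle, on its axis; its own y axis runs along the roller (it may be rolled to any angle about it). At the start its axis is 45 mm above the table.
- rest: plywood board 150 x 190 x 12 mm, fixed, carrying two rounds along its y axis on small wooden ledges: the thick roller over its origin, a thin one 75 mm to +x. Ledges: 22 mm long, 68 mm either side of the middle, tops 32 mm above the table, reaching 22 mm out from the roller's axis. Between them fingers have free room down to 12 mm above the table. Origin on the table under the roller.
- fixture: fixture with two steel V-blocks. Origin at table height midway between them on the V line; y runs along the Vs to the stop and clamp, z up. Each 30 mm long, 60 mm wide, middles at y = +62 and -62 mm (94 mm gap for fingers). 90 degree Vs, apex 26 mm, tops 46 mm above the table, mouth 42 mm. Seated roller: axis at x = 0, 51.5 mm above table. Roller's middle at y = -12 mm leaves 22 to 30 mm to the screw.
- stop: dark steel stop plate across the V line, 34 mm wide, 68 mm high, its face at y = +122 mm of the fixture frame (same origin and axes). On the roller's axis a 14 mm steel stop screw stands out of that face towards the roller by 4 to 12 mm, set differently each time and not measured: find it by feel. Rigid. The roller's friction in the Vs is only 1 to 3 N.
- stop_plate (a point): point on the stop plate's face towards the Vs, on the axis of a seated roller, 51.5 mm above the table (not the screw's tip). The fixture's aluminium plate, 12 mm high and 110 mm wide, runs from y = -95 to +195 mm of the fixture frame.
- clamp (a joint): angle of the clamp arm, rad: about 0 when its pad lies on a seated roller (arm level), grows as it opens upward; starts between 1.4 and 1.6, limit 1.75. The hinge has friction (0.22 N m, under 2 N at the bar) and the arm stays where it is left.
- clamp_hinge (a point): the clamp's hinge, on the V-block line, y = +165 mm and 95 mm above the table; its axis is level and runs along the fixture's x. From it the arm (147 mm long, 30 mm wide, 12 mm thick) points towards the Vs (-y of the fixture) when closed.
- clamp_bar (a point): middle of the black round cross bar at the arm's end, 14 mm diameter and 56 mm long, parallel to the hinge axis, 135 mm from it. Push it over and down from behind and above. Closed, it is 95 mm above the table.
- pad (a point): rubber-faced pressure pad under the clamp arm; this point is the middle of its face, 95 mm along the arm and 25.5 mm below the arm's centre line, from the hinge. Force on the bar presses the pad 1.4 times as hard, less the hinge friction. Pad, roller and blocks are stiff: under 1 mm of give at 20 N.
- thin_round: a thinner beech rod, 22 mm diameter, 190 mm long, lying beside the roller on the rest: leave it. Origin at its middle.
- offcut: wooden block 50 x 90 x 28 mm lying beside the V-block fixture, bystander. Origin under its centre.
- tape: roll of tape, 96 mm wide, 36 mm high, bystander. Origin under its centre.
- square: small try square with wooden stock 90 mm long and 100 mm steel blade, bystander. Origin under the stock.
- drill: cordless drill standing on its battery, 180 mm high, bystander. Origin under the battery.
- glue: white glue bottle, 52 mm wide, 130 mm high, bystander. Origin under its centre.
- wrench: flat steel wrench, bystander. Origin underneath.
Not all that is in view belongs to the job. Leave any green or purple look-alike of the roller alone.

How it is judged:
By the outcome, as a careful person would: the job done as asked, in the order asked, and still so for the second after the job is handed in, with the robot touching nothing.
It also fails if it takes over 72 s, if anything falls off the work surface, if the arm or the gripper's body presses on something with over 40 N, if the wrist force passes 120 N, or if a joint passes its speed limit or range.

ROBOT

A 6-joint arm with a two-finger parallel gripper is mounted at the origin on the work surface. World frame = base frame: x ahead of the robot, y to its left, z up, the work surface at z = 0. Lengths are in mm, angles in degrees, forces in N, time in s.
With the tool pointing down it reaches from about 350 to 850 mm from the base axis. Payload 8.1 kg.
Tool frame: the origin (TCP) lies at the very end of the fingers, on their centre line; the grasp point (between the pads) lies 19 mm behind it; z points along the fingers, y is the line along which they close (so a half turn about z gives the same grasp; the last joint's range is limited). The gripper opens to 85 mm and grips with 20 to 120 N. Pads are 22 mm wide; open, the fingers measure 114 mm over their backs; the gripper's body (76 mm by 85 mm) begins 54 mm behind the grasp point. The pads swing forward as they close: fully open they stand 13 mm farther back than shut.
Start: joints at [-78.633, 7.471, 85.268, -0, 87.261, -4.893], TCP at [168.024, -575.998, 231.292] pointing down, gripper open.
Joint ranges: [-169.43, 169.43], [-51.17, 129.36], [1.28, 143.12], [-76.62, 256.62], [0, 156.53], [-152.29, 152.29]. Speed limits (degrees/s): [136.94, 136.94, 159.86, 180, 180, 180].

INTERFACE

Orientations are given as [roll, pitch, yaw] about the fixed x, y, z axes, in that order (R = Rz(yaw) Ry(pitch) Rx(roll)).
In Python, from bench import sense, eyes, job, models gives the robot as it stands. The module is installed in compiled form; this text tells all that it offers.
- The arm moves only by the tool apply_moves, never from a script. Its argument "rows" is a list of rows, each a list of 6 numbers: the shift along the tool's x, y, z in mm, then the turn, a rotation vector about the tool's x, y, z in rad. In form: [[dx, dy, dz, rx, ry, rz], ...]. A call has exactly 5 rows; each row shifts and turns the commanded pose from where the row before left it, along the tool's axes as they then stand; what a row does not reach is not made up. A row lasts 1/8 s, in which the tool goes at most 62.5 mm and 10.7 degrees, less where a joint would pass 70% of its speed; a pose out of reach is approached as far as the arm can. A call is refused whole if a number of a shift passes 62.5 or a number of a turn 0.188, either way. A call with a gripper value outside its range is refused whole. "fingers" is the finger opening in mm, from 0 to 85.4, set as the call begins (left out, the last holds). The fingers move at their own pace and stop on an object; "grip_force" is the grip in N (left out, the last holds). Time passes only in rows, so rows that do not move let the fingers close, or fill a call up. It gives the time, the measured TCP pose, the force, the opening and the grip force at its end, in the units of the state.
- sense(): the state, without advancing time (a new reading comes with each control period).
- eyes.snapshot(name): name is "side" or "top"; returns (picture, depth): 384x512x3 uint8, red, green, blue; 384x512 float32, mm along the optical axis (not along the pixel's ray), 0 where there is no reading.
- eyes.get_calibration(name): a dict with "intrinsics" (3x3 intrinsics, pixels), "R" (3x3) and "t" (3): a world point X has camera coordinates R X + t. Camera axes: x right, y down, z forward; pixel columns grow to the right and rows downward; lengths in mm; the calibration is good to about 2 mm. A picture is of the moment at which its call begins. get_calibration takes no time and is no camera call.
- job.hand_in(): hands the job in; it is judged then, once.
Trained networks look in the newest picture that a camera, given by its name, has taken for a name from the list of things; names that differ only in an ending like _2 or _b are one class to them, and where a whole thing is asked for, a point or a joint stands for the part that bears it (a point fixed in the world has none). Each returns a list of dicts, best first, with "confidence" (0 to 1); they miss things now and then, are a little off and sometimes report something else, mostly with a low value. They report only what shows in the picture. A call takes as long as a camera call. They do not tell look-alikes from the thing itself.
- models.boxes_of(name, camera): "xyz" ([x, y, z] in mm, in world coordinates, good to about 4 mm: the middle of the surface that is visible of it).
- models.cut_out(name, camera): "pixels" (384x512 bool, what is visible of it).
- models.place_of(name, camera): "xyz" ([x, y, z] in mm, in world coordinates, good to about 4 mm: a listed point, or the origin of a listed thing).
The state is a dict: "time": time; "joint_pos": joint angles; "qd": joint speeds; "joint_efforts": joint torques, N m; "tool_pos": TCP position; "tcp_rot": TCP orientation; "ft_force": force on the tool from outside, world axes, zero at the start; "wrist_torque": the same for the moment, N m; "finger_gap": finger opening in mm; "grip_force": force on a finger pad.
Only numpy, scipy, OpenCV 4.12 (cv2) and the standard library are available. Lean on these libraries where they do the work, as an engineer would, in place of code of your own. Each camera call takes 0.05 s, during which the arm holds its last target. There are 200 camera calls.

## Working session

There is one attempt and no reset: what is moved stays moved. The work goes in short steps, Python scripts to look and compute and a tool call to move; the robot and the scene stay as the last step left them, time stands still between calls to the robot, and variables do not carry over. Pictures are saved under pics/ and viewed, at most 10 in all, crops included, and the job is handed in when it is done.

Besides the shell and the picture viewer there is one more tool, called in YAML: its name, and indented under it one key for each argument. apply_moves: Moves the arm, as the interface text tells. Its arguments: {"type":"object","properties":{"rows":{"type":"array"},"fingers":{"type":"number"},"grip_force":{"type":"number"}},"required":["rows"]}

```bash
mkdir -p pics
cat > h.py <<'E'
import numpy as np, cv2
from bench import sense, eyes, job, models
def snap(n):
    p,d=eyes.snapshot(n); return p,d
def cloud(n,d):
    c=eyes.get_calibration(n);K=np.array(c["intrinsics"]);R=np.array(c["R"]);t=np.array(c["t"])
    v,u=np.mgrid[:384,:512]
    P=np.stack([(u-K[0,2])/K[0,0]*d,(v-K[1,2])/K[1,1]*d,d],-1)
    return (P-t)@R
def proj(n,X):
    c=eyes.get_calibration(n);p=np.array(c["intrinsics"])@(np.array(c["R"])@np.array(X,float)+np.array(c["t"]));return (p[:2]/p[2]).round(0)
E
python3 - <<'E'
from h import *
np.set_printoptions(precision=1,suppress=True)
ims=[]
for n in("top","side"):
    p,d=snap(n); ims.append(p); np.savez(f'/tmp/{n}.npz',p=p,d=d)
    cv2.imwrite(f'pics/{n}0.png',cv2.resize(p[...,::-1],(800,600)))
    for k in("roller","rest","fixture","stop_plate","clamp_hinge","clamp_bar","thin_round","offcut"):
        print(n,k,[(np.array(r["xyz"]),round(r["confidence"],2),proj(n,r["xyz"])) for r in models.place_of(k,n)])
print(sense())
E
```

```text
top roller [(array([ 513.7, -202.1,   45.2]), 0.96, array([311., 202.])), (array([ 324. , -409.9,   19.1]), 0.78, array([380., 264.])), (array([252.7, 234.7,  15.6]), 0.59, array([165., 292.]))]
top rest [(array([ 516.5, -195.1,   -4.7]), 0.64, array([306., 203.]))]
top fixture [(array([508.5, 172.1,  -2.3]), 0.72, array([188., 207.])), (array([529.1, 301.2, 189. ]), 0.54, array([128., 194.]))]
top stop_plate [(array([528.5, 299.7,  50. ]), 0.51, array([142., 199.])), (array([533.3, 317.1, 226.5]), 0.32, array([117., 190.]))]
top clamp_hinge [(array([538.6, 341.1,  96. ]), 0.83, array([123., 194.]))]
top clamp_bar [(array([531.7, 319.9, 226.6]), 0.65, array([116., 191.])), (array([ 515.2, -193. ,   -5.5]), 0.34, array([305., 203.]))]
top thin_round [(array([ 586.3, -172.9,   42.8]), 0.97, array([300., 178.]))]
top offcut [(array([626.1, 194.5,  -1.7]), 0.76, array([180., 169.]))]
side roller [(array([ 520.9, -197.6,   49.2]), 0.81, array([275., 170.])), (array([253. , 235.2,  19.3]), 0.78, array([283., 314.])), (array([ 326.3, -410.4,   17.9]), 0.67, array([349., 161.])), (array([ 51
[... 586 characters left out ...]
167., 246.]))]
side thin_round [(array([ 587. , -168. ,   42.4]), 0.61, array([254., 170.])), (array([ 757.1, -158.1,    3.8]), 0.56, array([212., 162.])), (array([535.8, 338.1,  97.1]), 0.16, array([170., 279.]))]
side offcut [(array([624.1, 194.4,   4.6]), 0.95, array([182., 245.]))]
{'time': 0.9, 'joint_pos': array([-78.6,   7.5,  85.3,   0. ,  87.3,  -4.9]), 'qd': array([-0. , -0. ,  0.1,  0. , -0.1,  0.1]), 'joint_efforts': array([ -0. , -56.9, -50.1,  -0. ,   0. ,  -0. ]), 'tool_pos': array([ 168. , -576. ,  231.3]), 'tcp_rot': array([180. ,  -0. ,  16.3]), 'ft_force': array([-0.3, -0. , -0. ]), 'wrist_torque': array([ 0., -0.,  0.]), 'grip_force': 0.0, 'finger_gap': 85.22161079727587}
```

View pics/top0.png

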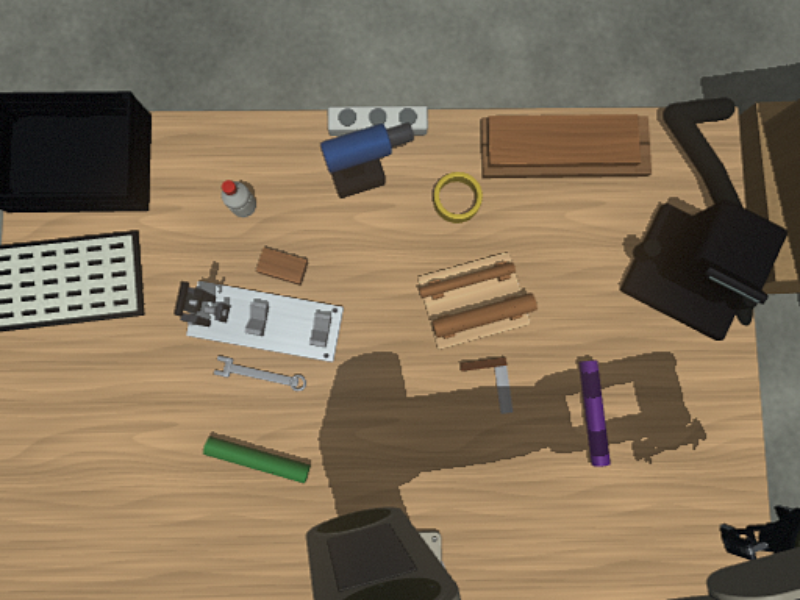

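View pics/side0.png

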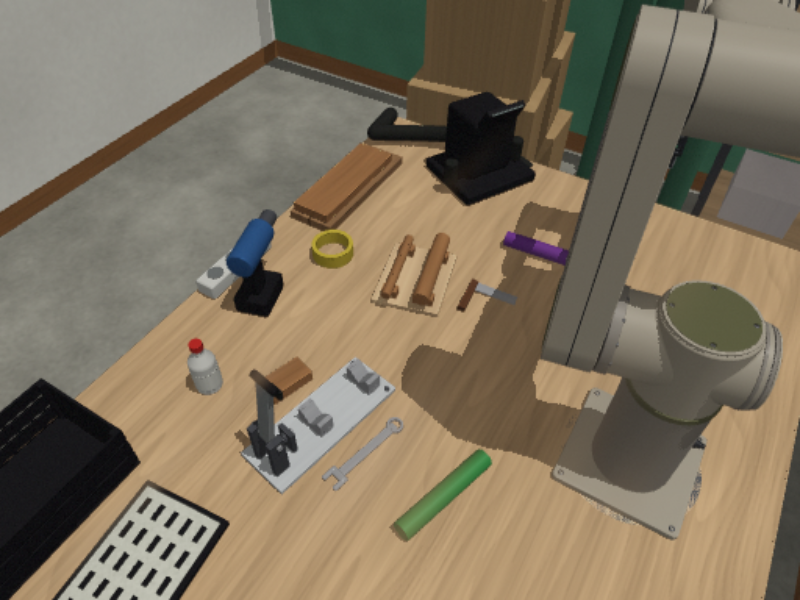

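Run:
```python
from h import *
np.set_printoptions(precision=2,suppress=True)
def axis(X):
    m=np.median(X,0); k=np.linalg.norm(X-m,axis=1)<140; X=X[k]; (c,s,a)=cv2.minAreaRect(X.astype(np.float32)[:,:2]) ;
    u,S,v=np.linalg.svd(X-X.mean(0),full_matrices=False); d=v[0]; t=(X-X.mean(0))@d
    return c,s,a,np.degrees(np.arctan2(d[1],d[0])),np.percentile(X,[2,50,98],0)
for n in("top","side"):
    z=np.load(f'/tmp/{n}.npz'); P=cloud(n,z['d'])
    # roller: near place, height 50-66
    q=P[...,2]; 
    for nm,c,r,lo,hi in(("roller",(515,-200),115,55,68),("thin",(587,-172),30,35,70),("fixplate",(508,172),175,8,16),("vtops",(508,172),100,43,49)):
        k=(np.hypot(P[...,0]-c[0],P[...,1]-c[1])<r)&(q>lo)&(q<hi)&(z['d']>0)
        if nm=="roller": k&=np.abs((P[...,0]-515)*np.cos(np.radians(-15))+(P[...,1]+200)*np.sin(np.radians(-15)))<40
        if k.sum()>20: print(n,nm,k.sum(),*axis(P[k]))
c=z['p'][150:300,150:330]; cv2.imwrite('pics/side_crop.png',cv2.resize(c[...,::-1],(720,600),interpolation=cv2.INTER_CUBIC))
```

```text
Traceback (most recent call last):
cv2.error: OpenCV(4.12.0) /io/opencv/modules/imgproc/src/convhull.cpp:143: error: (-215:Assertion failed) total >= 0 && (depth == CV_32F || depth == CV_32S) in function 'convexHull'
```

The top picture shows the rest at about (475,300) with the thick roller at (485,315) and the thin round at (467,279). The fixture is at (265,320), its stop and upright clamp to the left at (205,300). Candidates that could be mistaken for the roller are the thick beech at (485,315), the thin round at (467,279), the green one at (257,459) and the purple one at (594,413). I choose the thick beech one. The side view agrees: roller (432,270), thin round (398,268), fixture (320,425), clamp (265,430).

Run:
```python
from h import *
np.set_printoptions(precision=2,suppress=True)
def axis(X):
    X=np.ascontiguousarray(X,dtype=np.float32); c,s,a=cv2.minAreaRect(np.ascontiguousarray(X[:,:2]))
    vx=cv2.fitLine(np.ascontiguousarray(X[:,:2]),cv2.DIST_HUBER,0,.01,.01).ravel()
    return np.array(c),np.array(s),a,'dir',np.degrees(np.arctan2(vx[1],vx[0])),vx[2:],np.percentile(X[:,2],[2,50,98])
for n in("top","side"):
    z=np.load(f'/tmp/{n}.npz'); P=cloud(n,z['d']); q=P[...,2]
    for nm,c,r,lo,hi in(("roller",(515,-200),115,52,70),("fixplate",(508,172),175,8,16),("vtops",(508,172),100,43,49)):
        k=(np.hypot(P[...,0]-c[0],P[...,1]-c[1])<r)&(q>lo)&(q<hi)&(z['d']>0)
        if nm=="roller": k&=np.abs((P[...,0]-515)*np.cos(np.radians(-15))+(P[...,1]+200)*np.sin(np.radians(-15)))<40
        if k.sum()>20: print(n,nm,k.sum(),*axis(P[k]))
        if nm=="vtops":
            Q=P[k]
            for s in(0,1):
                kk=(Q[:,1]>172)==bool(s); print('  blk',axis(Q[kk])) if kk.sum()>5 else 0
z=np.load('/tmp/top.npz')
c=z['p'][150:240,100:350]; cv2.imwrite('pics/top_crop.png',cv2.resize(c[...,::-1],(800,288),interpolation=cv2.INTER_CUBIC))
```

```text
top roller 611 [ 517.44 -190.67] [203.22  78.43] 75.78984832763672 dir -80.73748 [ 515.71 -198.75] [52.52 60.77 67.05]
top fixplate 2296 [493.06 207.34] [240.02 272.81] 10.890288352966309 dir 80.31214 [505.59 210.08] [ 8.33 11.87 15.58]
top vtops 155 [504.05 177.45] [153.97  59.96] 78.7607421875 dir 63.144466 [502.86 174.91] [43.07 45.98 48.72]
  blk (array([491.99, 116.42]), array([29.5 , 59.82]), 78.85173797607422, 'dir', np.float32(-10.468665), array([491.34, 115.94], dtype=float32), array([43.05, 45.75, 48.63]))
  blk (array([516.09, 238.1 ]), array([30.31, 59.96]), 78.69581604003906, 'dir', np.float32(-13.160651), array([515.9 , 237.69], dtype=float32), array([43.37, 46.12, 48.73]))
side roller 328 [ 517.53 -190.34] [204.04  79.71] 75.01705169677734 dir -80.12737 [ 514.11 -196.96] [52.83 61.05 66.61]
side fixplate 2075 [498.55 215.58] [267.79 213.2 ] 78.16580963134766 dir 88.4583 [494.15 233.97] [ 8.35 12.31 15.67]
side vtops 159 [504.82 175.36] [154.76  62.59] 78.7831802368164 dir 63.688423 [503.04 175.43] [43.53 46.33 48.72]
  blk (array([492.59, 115.79]), array([31.21, 60.56]), 81.21861267089844, 'dir', np.float32(-16.062098), array([490.07, 115.39], dtype=float32), array([43.5 , 46.11, 48.44]))
  blk (array([516.87, 236.06]), array([30.11, 62.09]), 79.80037689208984, 'dir', np.float32(-14.224089), array([515.17, 236.75], dtype=float32), array([43.76, 46.63, 48.86]))
```

View pics/top_crop.png

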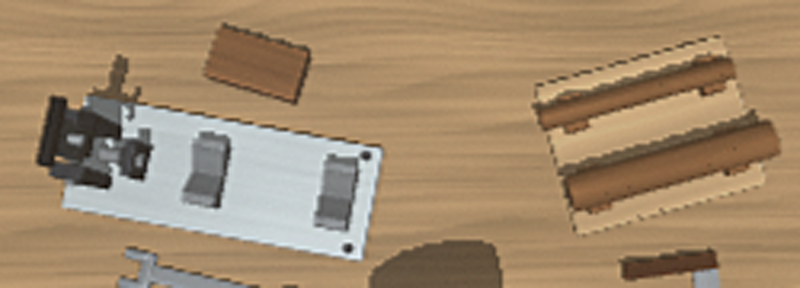

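The crop confirms the choice. The thick beech roller lies at crop (670,165) on the rest, the thin round is above it at (635,90), and the V-blocks are at (207,170) and (338,190). Next I refine the roller axis and plan the reach.

```bash
cat >> h.py <<'E'
from scipy.spatial.transform import Rotation as Ro
def plan(pos,yaw,n,start=None):
    s=sense(); p,e=(np.array(s["tool_pos"]),np.array(s["tcp_rot"])) if start is None else start
    R=Ro.from_euler('xyz',e,degrees=True); T=Ro.from_euler('xyz',[180,0,yaw],degrees=True)
    rv=(R.inv()*T).as_rotvec()/n; d=(np.array(pos)-p)/n; out=[]
    for i in range(n):
        out.append([*R.inv().apply(d).round(1),*rv.round(4)]); R=R*Ro.from_rotvec(rv)
    return out
E
python3 - <<'E'
from h import *
np.set_printoptions(precision=2,suppress=True)
a0=np.radians(104.5); 
for n in("top","side"):
    z=np.load(f'/tmp/{n}.npz'); P=cloud(n,z['d']); P=P[z['d']>0]
    c=np.array([515,-199.]); a=a0
    for it in range(4):
        d=np.array([np.cos(a),np.sin(a)]); m=np.array([-d[1],d[0]]); r=P[:,:2]-c
        k=(abs(r@d)<110)&(abs(r@m)<17)&(P[:,2]>53)&(P[:,2]<68); X=P[k]; t=(X[:,:2]-c)@d; l=(X[:,:2]-c)@m
        # cross-section: fit circle radius18 centre per x offset via lsq: l = c0+c1 t, z=45+sqrt
        from scipy.optimize import least_squares
        f=lambda q: np.hypot(l-q[0]-q[1]*t, X[:,2]-q[2])-18
        s=least_squares(f,[0,0,45],loss='soft_l1').x
        a+=np.arctan(s[1]); mid=(np.percentile(t,1)+np.percentile(t,99))/2
        c=c+m*s[0]+d*mid
    print(n,k.sum(),c,np.degrees(a),'z',s[2],'len',np.ptp(t))
for r in plan([515,-198,150],104.5,10): print(r)
E
```

```text
top 708 [ 515.27 -197.32] 104.5945885041189 z 45.36977333674349 len 200.13786509617785
side 401 [ 515.84 -197.63] 104.86358313495745 z 45.72198111253057 len 203.1055908658653
[np.float64(43.9), np.float64(-26.6), np.float64(8.1), np.float64(0.0), np.float64(0.0), np.float64(-0.154)]
[np.float64(47.5), np.float64(-19.5), np.float64(8.1), np.float64(0.0), np.float64(0.0), np.float64(-0.154)]
[np.float64(49.9), np.float64(-12.0), np.float64(8.1), np.float64(0.0), np.float64(0.0), np.float64(-0.154)]
[np.float64(51.1), np.float64(-4.2), np.float64(8.1), np.float64(0.0), np.float64(0.0), np.float64(-0.154)]
[np.float64(51.2), np.float64(3.7), np.float64(8.1), np.float64(0.0), np.float64(0.0), np.float64(-0.154)]
[np.float64(50.0), np.float64(11.5), np.float64(8.1), np.float64(0.0), np.float64(0.0), np.float64(-0.154)]
[np.float64(47.7), np.float64(19.0), np.float64(8.1), np.float64(0.0), np.float64(0.0), np.float64(-0.154)]
[np.float64(44.2), np.float64(26.1), np.float64(8.1), np.float64(0.0), np.float64(0.0), np.float64(-0.154)]
[np.float64(39.6), np.float64(32.6), np.float64(8.1), np.float64(0.0), np.float64(0.0), np.float64(-0.154)]
[np.float64(34.2), np.float64(38.3), np.float64(8.1), np.float64(0.0), np.float64(0.0), np.float64(-0.154)]
```

apply_moves:
  rows:
    - [44,-26.6,8,0,0,-0.154]
    - [47.5,-19.5,8,0,0,-0.154]
    - [50,-12,8,0,0,-0.154]
    - [51,-4.2,8,0,0,-0.154]
    - [51,3.7,8,0,0,-0.154]
  fingers: 62
  grip_force: 40

```text
time: 1.52
tool_pos: [342.6, -385.9, 191.3]
tcp_rot: [180.0, 0.0, 60.7]
ft_force: [0.6, -0.6, 0.4]
finger_gap: 62.1
grip_force: 0.0
```

apply_moves:
  rows:
    - [50,11.5,8,0,0,-0.154]
    - [47.7,19,8,0,0,-0.154]
    - [44,26,8,0,0,-0.154]
    - [39.6,32.6,8,0,0,-0.154]
    - [34,38,8,0,0,-0.154]

```text
time: 2.15
tool_pos: [515.9, -197.2, 151.3]
tcp_rot: [180.0, 0.0, 104.8]
ft_force: [-0.2, -0.0, -0.5]
finger_gap: 62.1
grip_force: 0.0
```

Run:
```python
from h import *
s=sense(); print(s["time"],s["tool_pos"],s["tcp_rot"],s["finger_gap"],s["ft_force"],s["qd"])
for r in plan([515.5,-197.5,60],104.7,3): print(*r)
```

```text
2.15 [ 515.87633735 -197.22111059  151.3044157 ] [1.79972214e+02 3.03421421e-02 1.04789907e+02] 62.13560733003082 [-0.22271925 -0.0047732  -0.51354866] [ 41.67047585  23.87476216 -17.62304867  -0.09861898  -6.48370085
 -28.51170404]
-0.0 -0.2 30.4 0.0002 0.0002 0.0005
-0.0 -0.2 30.4 0.0002 0.0002 0.0005
-0.1 -0.1 30.4 0.0002 0.0002 0.0005
```

apply_moves:
  rows:
    - [0,0,0,0,0,0]
    - [0,0,35,0,0,0]
    - [0,0,35,0,0,0]
    - [0,0,20,0,0,0]
    - [0,0,10,0,0,0]

```text
time: 2.78
tool_pos: [513.6, -198.9, 50.1]
tcp_rot: [-179.9, -0.1, 104.4]
ft_force: [0.7, 0.1, 0.4]
finger_gap: 62.0
grip_force: 0.0
```

Run:
```python
from h import *
p,d=snap("top"); cv2.imwrite('pics/g1.png',cv2.resize(p[140:260,240:400][...,::-1],(800,600),interpolation=cv2.INTER_CUBIC))
s=sense(); print(s["time"],s["tool_pos"],s["tcp_rot"],s["finger_gap"],s["ft_force"])
for r in plan([515.5,-197.5,27],104.7,2): print(*r)
```

```text
2.825 [ 513.43280291 -198.6654195    49.43525695] [-1.79890333e+02 -8.12455515e-02  1.04420188e+02] 62.1805055673382 [-1.3653389  -0.56528163 -1.14724419]
0.3 1.2 11.2 -0.001 -0.0007 -0.0024
0.3 1.2 11.2 -0.001 -0.0007 -0.0024
```

apply_moves:
  rows:
    - [0,1.2,10,0,0,0]
    - [0,0.8,7,0,0,0]
    - [0,0,5,0,0,0]
    - [0,0,0,0,0,0]
    - [0,0,0,0,0,0]

```text
time: 3.45
tool_pos: [516.9, -198.1, 29.6]
tcp_rot: [180.0, 0.0, 104.5]
ft_force: [-0.2, 0.2, 0.3]
finger_gap: 62.0
grip_force: 0.0
```

apply_moves:
  rows:
    - [0,0,0,0,0,0]
    - [0,0,0,0,0,0]
    - [0,0,0,0,0,0]
    - [0,0,0,0,0,0]
    - [0,0,0,0,0,0]
  fingers: 30
  grip_force: 40

```text
time: 4.08
tool_pos: [516.1, -198.4, 29.7]
tcp_rot: [-179.9, 0.0, 104.5]
ft_force: [-4.9, -0.6, 5.7]
finger_gap: 35.2
grip_force: 39.3
```

apply_moves:
  rows:
    - [0,0,-6,0,0,0]
    - [0,0,-14,0,0,0]
    - [0,0,-25,0,0,0]
    - [0,0,-25,0,0,0]
    - [0,0,-12,0,0,0]

```text
time: 4.7
tool_pos: [517.9, -198.5, 114.0]
tcp_rot: [179.8, 0.1, 104.5]
ft_force: [0.0, -0.0, -1.2]
finger_gap: 34.8
grip_force: 40.1
```

Run:
```python
from h import *
s=sense(); print(s["time"],s["tool_pos"],s["tcp_rot"],s["finger_gap"],s["ft_force"],s["wrist_torque"])
for r in plan([502,165,120],78.6,10): print(*r)
```

```text
4.7 [ 517.94152585 -198.54521879  113.98033945] [1.79839393e+02 1.29708580e-01 1.04501376e+02] 34.760930364778034 [ 0.0273256  -0.00561504 -1.16077647] [-0.00355746  0.0353415  -0.0347012 ]
35.6 7.6 -0.7 0.0003 0.0002 0.0452
35.9 5.9 -0.7 0.0003 0.0002 0.0452
36.1 4.3 -0.7 0.0003 0.0002 0.0452
36.3 2.7 -0.6 0.0003 0.0002 0.0452
36.4 1.0 -0.6 0.0003 0.0002 0.0452
36.4 -0.6 -0.6 0.0003 0.0002 0.0452
36.3 -2.3 -0.6 0.0003 0.0002 0.0452
36.2 -3.9 -0.6 0.0003 0.0002 0.0452
36.0 -5.5 -0.6 0.0003 0.0002 0.0452
35.7 -7.1 -0.6 0.0003 0.0002 0.0452
```

apply_moves:
  rows:
    - [20,4,-1,0,0,0.045]
    - [36,6,-1,0,0,0.045]
    - [41,4.5,-1,0,0,0.045]
    - [41,3,-1,0,0,0.045]
    - [41,1,-1,0,0,0.045]

```text
time: 5.32
tool_pos: [507.6, -16.7, 116.4]
tcp_rot: [180.0, -0.0, 91.5]
ft_force: [1.2, -1.0, -1.3]
finger_gap: 34.6
grip_force: 40.1
```

apply_moves:
  rows:
    - [41,-0.6,-1,0,0,0.045]
    - [41,-2.5,0,0,0,0.045]
    - [41,-4,0,0,0,0.045]
    - [36,-6,0,0,0,0.045]
    - [20,-5,0,0,0,0.045]

```text
time: 5.95
tool_pos: [498.4, 164.0, 117.3]
tcp_rot: [-180.0, -0.0, 78.7]
ft_force: [-0.4, -0.6, -2.1]
finger_gap: 34.8
grip_force: 40.1
```

apply_moves:
  rows:
    - [0,0,0,0,0,0]
    - [0,0,0,0,0,0]
    - [0,0,0,0,0,0]
    - [0,0,0,0,0,0]
    - [0,0,0,0,0,0]

```text
time: 6.58
tool_pos: [499.0, 161.7, 117.3]
tcp_rot: [180.0, 0.0, 78.7]
ft_force: [0.5, 0.1, -2.1]
finger_gap: 34.6
grip_force: 40.1
```

Run:
```python
from h import *
np.set_printoptions(precision=1,suppress=True)
p,d=snap("side"); np.savez('/tmp/s2.npz',p=p,d=d); cv2.imwrite('pics/f1.png',cv2.resize(p[150:330,130:370][...,::-1],(800,600),interpolation=cv2.INTER_CUBIC))
s=sense(); print(s["time"],s["tool_pos"],s["tcp_rot"],s["finger_gap"],s["ft_force"])
for n in("side","top"):
  if n=="top": p,d=snap("top"); np.savez('/tmp/t2.npz',p=p,d=d)
  for k in("roller",): print(n,[(r["xyz"],r["confidence"]) for r in models.place_of(k,n)])
  P=cloud(n,d)
  for r in models.cut_out("roller",n)[:3]:
    X=P[r["pixels"]&(d>0)]; print(len(X),np.percentile(X,[2,50,98],0).tolist(),r["confidence"])
```

```text
6.625 [499.  161.8 117.3] [-180.     0.    78.7] 34.8136941842439 [-0.1 -0.6 -0.8]
side [([326.9, -409.7, 15.5], 0.77), ([497.8, 163.4, 133.2], 0.71), ([254.1, 238.6, 16.5], 0.57), ([527.0, 297.9, 186.4], 0.36)]
272 [[226.8300901695324, -426.58516801388015, 7.703994849154468], [270.71258652405015, -402.29638645479577, 28.05089124422788], [335.9905341143356, -389.9957195135813, 40.99173511867136]] 0.78
759 [[464.3674230456197, 64.29348251801191, 1.5658782512639369], [498.5583145349146, 190.98779653687433, 146.89795631152458], [591.7568712215295, 259.02994856123223, 168.3870132550747]] 0.72
1069 [[211.90340860997878, 148.39316250638873, 1.713416827050552], [248.938580262047, 244.70133076477646, 33.240987673382776], [284.47276318326925, 332.9642574052474, 38.86981742360739]] 0.69
top [([494.2, 158.5, 135.5], 0.71), ([325.8, -410.4, 19.0], 0.58)]
810 [[231.6529039682329, -426.45045228026214, 15.827988150722904], [323.99400577971534, -403.63752715447947, 33.04740394476867], [420.80248651969316, -386.71807059245634, 39.59624910457231]] 0.96
239 [[469.329025943153, 65.3110743313106, 141.12729655936502], [485.3712950897423, 95.17617713548356, 148.3327254688088], [500.9920381769866, 124.32404727864868, 153.37428463105215]] 0.81
```

View pics/f1.png

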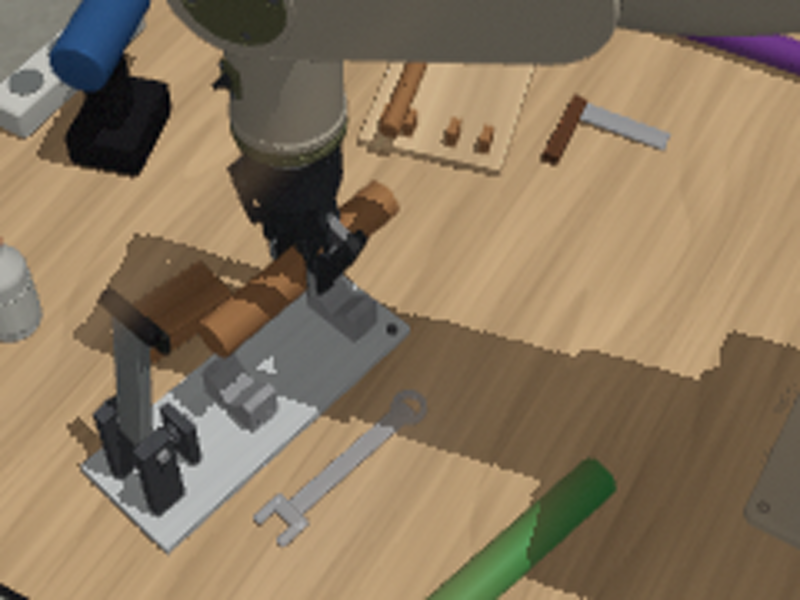

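The picture shows the roller held in the gripper, its near end at crop (220,335) and far end at (385,205), over the V-blocks at (240,390) and (345,310). The clamp stands upright at (135,380). I now fit the held roller's axis.

```bash
cat >> h.py <<'E'
from scipy.optimize import least_squares
FO=np.array([504.3,176.7,0]); FA=np.radians(78.6)
FY=np.array([np.cos(FA),np.sin(FA),0]); FX=np.array([np.sin(FA),-np.cos(FA),0])
def tofix(X): r=np.asarray(X,float)-FO; return np.stack([r@FX,r@FY,r[...,2]],-1)
def fitroll(n,d,x0,z0,y0):
    F=tofix(cloud(n,d))[d>0]
    x,y,z=F.T; q=np.array([x0,0,z0,0.])
    for w in(8,4,2.5):
        yy=y-y0
        def res(q,k=slice(None)): return np.hypot(x[k]-q[0]-q[1]*yy[k],z[k]-q[2]-q[3]*yy[k])-18
        k=(abs(yy)<108)&(abs(res(q))<w)&((abs(yy)>28))&(z>z0-14)
        q=least_squares(lambda q:res(q,k),q,loss='soft_l1').x
    k=(abs(yy)<112)&(abs(res(q))<2.5)&(abs(yy)>28)
    return q.round(4),k.sum(),np.percentile(y[k],[.5,99.5]).round(1)
E
python3 - <<'E'
from h import *
s=sense(); f=tofix(s["tool_pos"]); print(f)
for n,fn in(("side","s2"),("top","t2")):
    z=np.load(f'/tmp/{fn}.npz'); print(n,fitroll(n,z['d'],f[0],f[2]+16,f[1]))
    # block tops again, refine x of V-line from orig pictures
for n in("top","side"):
    z=np.load(f'/tmp/{n}.npz'); d=z['d']; F=tofix(cloud(n,d))[d>0]
    for y0 in(-62,62):
        k=(abs(F[:,1]-y0)<11)&(abs(F[:,0])<26)&(F[:,2]>24)&(F[:,2]<45.0)&(abs(F[:,0])<19); 
        X=F[k]; g=least_squares(lambda q:26+q[1]+abs(X[:,0]-q[0])-X[:,2],[0,0],loss='soft_l1').x
        t=F[(abs(F[:,1]-y0)<25)&(abs(F[:,0])<36)&(abs(F[:,2]-46)<1.5)]
        print(n,y0,'Vx',g,k.sum(),'rect',cv2.minAreaRect(np.ascontiguousarray(t[:,:2],dtype=np.float32))[:2])
E
```

```text
[ -2.41498611 -15.36085778 117.29707028]
side (array([-1.612500e+00, -3.600000e-03,  1.329759e+02,  2.600000e-03]), np.int64(472), array([-116.3,   82.5]))
top (array([-2.73910e+00, -1.00000e-03,  1.31129e+02, -1.79000e-02]), np.int64(257), array([-115.1,  -47.3]))
top -62 Vx [-0.53621233  0.34022602] 84 rect ((0.00769805908203125, -60.8953742980957), (59.40863800048828, 28.600950241088867))
top 62 Vx [-0.67228907  0.23439297] 85 rect ((-0.5016231536865234, 62.59870910644531), (60.00942611694336, 29.39878273010254))
side -62 Vx [1.78558462 0.27109808] 63 rect ((1.2826347351074219, -61.837310791015625), (28.269277572631836, 60.20627975463867))
side 62 Vx [0.61449771 0.80083396] 83 rect ((0.19672203063964844, 61.56229782104492), (29.978471755981445, 62.22555923461914))
```

apply_moves:
  rows:
    - [4.5,2.5,15,0,0,0]
    - [0,0,20,0,0,0]
    - [0,0,20,0,0,0]
    - [0,0,12,0,0,0]
    - [0,0,5,0,0,0]

```text
time: 7.5
tool_pos: [501.5, 166.0, 44.0]
tcp_rot: [-179.9, 0.0, 78.7]
ft_force: [0.1, -0.2, -1.2]
finger_gap: 34.9
grip_force: 40.1
```

Run:
```python
from h import *
p,d=snap("side"); s=sense(); f=tofix(s["tool_pos"]); print(s["time"],f,s["ft_force"],s["tcp_rot"])
print(fitroll("side",d,f[0],f[2]+15.5,f[1]))
p,d=snap("top"); print(fitroll("top",d,f[0],f[2]+15.5,f[1])); s=sense(); print(tofix(s["tool_pos"]))
```

```text
7.55 [ -0.50323673 -11.00056183  44.013899  ] [-0.57583321  0.49613407 -1.66894037] [-1.79920252e+02  3.40691098e-02  7.87178814e+01]
(array([-1.38000e-01, -7.70000e-03,  5.95557e+01, -9.00000e-04]), np.int64(441), array([-111.1,   87.4]))
(array([-1.6231e+00, -1.1100e-02,  5.8927e+01, -2.8000e-03]), np.int64(211), array([-110.5,  -44.1]))
[ -0.16269185 -10.88092603  44.79384936]
```

apply_moves:
  rows:
    - [0,1.2,1,0,0,0]
    - [0,0,1.5,0,0,0]
    - [0,0,1.5,0,0,0]
    - [0,0,0,0,0,0]
    - [0,0,0,0,0,0]

```text
time: 8.22
tool_pos: [503.4, 165.8, 41.4]
tcp_rot: [180.0, -0.0, 78.7]
ft_force: [-1.4, 0.3, -1.5]
finger_gap: 34.7
grip_force: 40.1
```

apply_moves:
  rows:
    - [0,0,0.7,0,0,0]
    - [0,0,0.7,0,0,0]
    - [0,0,0,0,0,0]
    - [0,0,0,0,0,0]
    - [0,0,0,0,0,0]

```text
time: 8.85
tool_pos: [503.4, 165.8, 39.9]
tcp_rot: [-180.0, 0.0, 78.7]
ft_force: [-0.1, 0.2, -0.9]
finger_gap: 34.5
grip_force: 40.1
```

apply_moves:
  rows:
    - [0,0,0.6,0,0,0]
    - [0,0,0.6,0,0,0]
    - [0,0,0.5,0,0,0]
    - [0,0,0,0,0,0]
    - [0,0,0,0,0,0]

```text
time: 9.48
tool_pos: [503.4, 165.8, 38.2]
tcp_rot: [-180.0, 0.0, 78.7]
ft_force: [-0.2, -0.1, -2.1]
finger_gap: 34.6
grip_force: 40.1
```

apply_moves:
  rows:
    - [0,0,0.5,0,0,0]
    - [0,0,0,0,0,0]
    - [0,0,0.4,0,0,0]
    - [0,0,0,0,0,0]
    - [0,0,0,0,0,0]

```text
time: 10.1
tool_pos: [503.4, 165.9, 37.3]
tcp_rot: [180.0, -0.0, 78.7]
ft_force: [-1.0, 0.0, -1.3]
finger_gap: 34.7
grip_force: 40.1
```

apply_moves:
  rows:
    - [0,0,0.4,0,0,0]
    - [0,0,0,0,0,0]
    - [0,0,0.4,0,0,0]
    - [0,0,0,0,0,0]
    - [0,0,0,0,0,0]

```text
time: 10.72
tool_pos: [503.4, 165.9, 36.8]
tcp_rot: [180.0, -0.0, 78.7]
ft_force: [-2.6, -1.2, 4.7]
finger_gap: 34.7
grip_force: 40.6
```

Run:
```python
from h import *
p,d=snap("side"); s=sense(); f=tofix(s["tool_pos"]); print(s["time"],f,s["ft_force"],s["tcp_rot"])
print(fitroll("side",d,f[0],f[2]+15.5,f[1]))
p,d=snap("top"); print(fitroll("top",d,f[0],f[2]+15.5,f[1])); s=sense(); print(s["ft_force"])
```

```text
10.775 [  1.29901385 -10.81547163  36.76071968] [-3.60624129 -0.36171841  5.52285758] [ 1.79996941e+02 -1.70191724e-03  7.87138379e+01]
(array([ 1.73430e+00, -6.00000e-03,  5.22802e+01,  4.00000e-04]), np.int64(448), array([-111.3,   87.1]))
(array([ 2.59200e-01, -4.50000e-03,  5.21193e+01,  6.20000e-03]), np.int64(221), array([-110.1,  -45.7]))
[-3.51518832 -2.51797645  5.29381307]
```

apply_moves:
  rows:
    - [0,-0.3,0,0,0,0]
    - [0,-0.3,0,0,0,0]
    - [0,0,0.3,0,0,0]
    - [0,0,0,0,0,0]
    - [0,0,0,0,0,0]

```text
time: 11.45
tool_pos: [502.9, 166.0, 36.2]
tcp_rot: [180.0, -0.0, 78.7]
ft_force: [-2.2, -0.1, 2.8]
finger_gap: 34.9
grip_force: 40.5
```

apply_moves:
  rows:
    - [0,-0.3,0,0,0,0]
    - [0,0,0.2,0,0,0]
    - [0,-0.2,0.2,0,0,0]
    - [0,0,0,0,0,0]
    - [0,0,0,0,0,0]

```text
time: 12.08
tool_pos: [502.8, 166.0, 36.2]
tcp_rot: [179.9, -0.0, 78.7]
ft_force: [2.1, -2.0, 5.0]
finger_gap: 34.5
grip_force: 40.7
```

apply_moves:
  rows:
    - [0,0,0,0,0,0]
    - [0,0,0,0,0,0]
    - [0,0,0,0,0,0]
    - [0,0,0,0,0,0]
    - [0,0,0,0,0,0]
  fingers: 46

```text
time: 12.7
tool_pos: [502.2, 166.1, 35.7]
tcp_rot: [-180.0, 0.0, 78.7]
ft_force: [-0.2, 0.1, 0.4]
finger_gap: 45.7
grip_force: 0.0
```

Run:
```python
from h import *
p,d=snap("side"); s=sense(); f=tofix(s["tool_pos"]); print(s["time"],f,s["ft_force"],s["tcp_rot"],s["finger_gap"])
print(fitroll("side",d,f[0],51.5,f[1]))
p,d=snap("top"); print(fitroll("top",d,f[0],51.5,f[1])); s=sense(); print(s["ft_force"])
```

```text
12.75 [  0.10257007 -10.84847773  35.75054809] [ 0.52480338 -0.00677506  0.39345164] [-1.79992449e+02  3.58575507e-03  7.87154288e+01] 45.661306994540155
(array([ 1.00480e+00, -5.90000e-03,  5.16648e+01, -9.00000e-04]), np.int64(445), array([-111.3,   87.2]))
(array([ 1.06070e+00,  1.32000e-02,  5.09766e+01, -5.00000e-04]), np.int64(216), array([-110.5,  -46. ]))
[ 1.05150051 -0.87844689 -0.07711123]
```

apply_moves:
  rows:
    - [0,0,-5,0,0,0]
    - [0,0,-20,0,0,0]
    - [0,0,-30,0,0,0]
    - [0,0,-15,0,0,0]
    - [0,0,0,0,0,0]

```text
time: 13.42
tool_pos: [503.5, 166.3, 107.3]
tcp_rot: [179.8, -0.1, 78.7]
ft_force: [-0.4, 0.5, -0.5]
finger_gap: 45.7
grip_force: 0.0
```

apply_moves:
  rows:
    - [-25,0,0,0,0,0]
    - [-40,0,0,0,0,0]
    - [-40,0,0,0,0,0]
    - [-29,0,0,0,0,0]
    - [0,0,0,0,0,0]
  fingers: 0

```text
time: 14.05
tool_pos: [475.0, 33.1, 104.4]
tcp_rot: [-179.9, 0.0, 78.6]
ft_force: [0.5, 0.5, 0.8]
finger_gap: -0.1
grip_force: 0.0
```

apply_moves:
  rows:
    - [0,0,20,0,0,0]
    - [0,0,30,0,0,0]
    - [0,0,20,0,0,0]
    - [0,0,0,0,0,0]
    - [0,0,0,0,0,0]

```text
time: 14.68
tool_pos: [476.4, 35.1, 36.2]
tcp_rot: [180.0, -0.0, 78.7]
ft_force: [0.5, -0.5, -0.3]
finger_gap: -0.1
grip_force: 0.0
```

Run:
```python
from h import *
p,d=snap("side"); s=sense(); f=tofix(s["tool_pos"]); print(s["time"],f,s["ft_force"],s["tcp_rot"],s["finger_gap"])
print(fitroll("side",d,0,51.5,-12))
cv2.imwrite('pics/f2.png',cv2.resize(p[150:330,130:370][...,::-1],(800,600),interpolation=cv2.INTER_CUBIC))
```

```text
14.725 [   1.09543974 -144.35462777   36.64552877] [ 0.61326918 -0.4876936   0.60138057] [ 1.79930276e+02 -1.76191476e-02  7.87323816e+01] -0.276635951691541
(array([ 1.0506e+00, -5.6000e-03,  5.1650e+01,  1.8000e-03]), np.int64(535), array([-111.3,   87.5]))
```

View pics/f2.png

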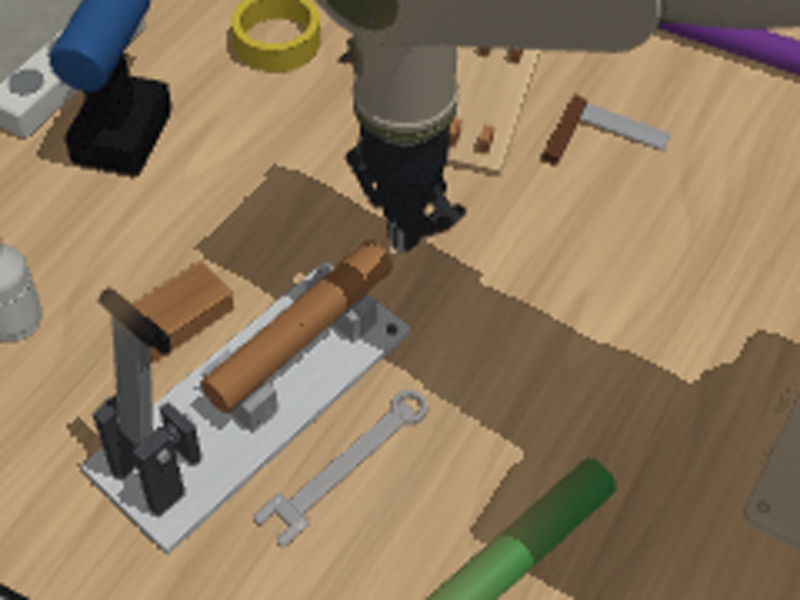

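The roller now lies in both Vs, from crop (220,390) to (375,255). The closed fingers stand behind its far end at (400,235). I push it from that end.

apply_moves:
  rows:
    - [6,0,0,0,0,0]
    - [6,0,0,0,0,0]
    - [4,0,0,0,0,0]
    - [2,0,0,0,0,0]
    - [2,0,0,0,0,0]

```text
time: 15.35
tool_pos: [480.0, 54.4, 35.8]
tcp_rot: [-180.0, 0.0, 78.7]
ft_force: [0.2, -0.1, 0.2]
finger_gap: -0.1
grip_force: 0.0
```

apply_moves:
  rows:
    - [2,0,0,0,0,0]
    - [2,0,0,0,0,0]
    - [2,0,0,0,0,0]
    - [2,0,0,0,0,0]
    - [2,0,0,0,0,0]

```text
time: 15.98
tool_pos: [482.0, 64.2, 35.8]
tcp_rot: [-180.0, 0.0, 78.7]
ft_force: [-0.7, -1.1, 0.7]
finger_gap: -0.3
grip_force: 0.6
```

Run:
```python
from h import *
p,d=snap("side"); s=sense(); f=tofix(s["tool_pos"]); print(s["time"],f,np.array(s["ft_force"])@FY,s["ft_force"],s["tcp_rot"])
print(fitroll("side",d,1,51.5,-8),fitroll("side",d,1,51.5,0))
```

```text
16.025 [   0.33822113 -114.50660909   35.78050309] -0.5661164572361972 [ 0.60964679 -0.70043641 -0.77176865] [-1.79998622e+02 -1.12106370e-02  7.87143522e+01]
(array([ 9.68300e-01, -3.60000e-03,  5.19521e+01, -6.00000e-04]), np.int64(531), array([-109.7,   94. ])) (array([ 9.41200e-01, -3.50000e-03,  5.19395e+01, -6.00000e-04]), np.int64(530), array([-108.8,   94. ]))
```

apply_moves:
  rows:
    - [2,0,0,0,0,0]
    - [2.5,0,0,0,0,0]
    - [2.5,0,0,0,0,0]
    - [2.5,0,0,0,0,0]
    - [2,0,0,0,0,0]

```text
time: 16.65
tool_pos: [484.2, 75.5, 35.8]
tcp_rot: [-180.0, -0.0, 78.7]
ft_force: [-0.6, -0.5, -0.5]
finger_gap: -0.0
grip_force: 0.6
```

apply_moves:
  rows:
    - [0.5,0,0,0,0,0]
    - [0.5,0,0,0,0,0]
    - [0.5,0,0,0,0,0]
    - [0.5,0,0,0,0,0]
    - [0.5,0,0,0,0,0]

```text
time: 17.27
tool_pos: [484.7, 77.8, 35.8]
tcp_rot: [-180.0, -0.0, 78.7]
ft_force: [-0.7, -1.3, 0.0]
finger_gap: 0.1
grip_force: 0.7
```

apply_moves:
  rows:
    - [0.35,0,0,0,0,0]
    - [0.35,0,0,0,0,0]
    - [0.35,0,0,0,0,0]
    - [0.35,0,0,0,0,0]
    - [0.35,0,0,0,0,0]

```text
time: 17.9
tool_pos: [485.0, 79.5, 35.8]
tcp_rot: [-180.0, 0.0, 78.7]
ft_force: [0.2, -1.2, -0.4]
finger_gap: 0.1
grip_force: 0.7
```

apply_moves:
  rows:
    - [0.35,0,0,0,0,0]
    - [0.35,0,0,0,0,0]
    - [0.35,0,0,0,0,0]
    - [0.35,0,0,0,0,0]
    - [0.35,0,0,0,0,0]

```text
time: 18.52
tool_pos: [485.4, 81.2, 35.8]
tcp_rot: [-180.0, 0.0, 78.7]
ft_force: [-1.5, -1.2, 0.6]
finger_gap: 0.0
grip_force: 0.8
```

apply_moves:
  rows:
    - [0.35,0,0,0,0,0]
    - [0.35,0,0,0,0,0]
    - [0.35,0,0,0,0,0]
    - [0.35,0,0,0,0,0]
    - [0.35,0,0,0,0,0]

```text
time: 19.15
tool_pos: [485.7, 83.0, 35.8]
tcp_rot: [-180.0, -0.0, 78.7]
ft_force: [-1.0, -0.7, 0.0]
finger_gap: 0.0
grip_force: 0.8
```

apply_moves:
  rows:
    - [0.35,0,0,0,0,0]
    - [0.35,0,0,0,0,0]
    - [0.35,0,0,0,0,0]
    - [0.35,0,0,0,0,0]
    - [0.35,0,0,0,0,0]

```text
time: 19.77
tool_pos: [486.0, 84.1, 35.8]
tcp_rot: [-180.0, 0.1, 78.7]
ft_force: [-2.6, -6.2, 2.0]
finger_gap: -0.2
grip_force: 3.3
```

apply_moves:
  rows:
    - [0.2,0,0,0,0,0]
    - [0.2,0,0,0,0,0]
    - [0,0,0,0,0,0]
    - [0,0,0,0,0,0]
    - [0,0,0,0,0,0]

```text
time: 20.4
tool_pos: [486.0, 84.1, 35.8]
tcp_rot: [-180.0, 0.1, 78.7]
ft_force: [-2.7, -7.2, 2.6]
finger_gap: 0.3
grip_force: 3.8
```

apply_moves:
  rows:
    - [0.25,0,0,0,0,0]
    - [0.25,0,0,0,0,0]
    - [0,0,0,0,0,0]
    - [0,0,0,0,0,0]
    - [0,0,0,0,0,0]

```text
time: 21.02
tool_pos: [486.0, 84.1, 35.8]
tcp_rot: [-180.0, 0.1, 78.7]
ft_force: [-3.1, -8.6, 3.6]
finger_gap: -0.1
grip_force: 5.2
```

apply_moves:
  rows:
    - [0.3,0,0,0,0,0]
    - [0.2,0,0,0,0,0]
    - [0,0,0,0,0,0]
    - [0,0,0,0,0,0]
    - [0,0,0,0,0,0]

```text
time: 21.65
tool_pos: [485.9, 84.1, 35.7]
tcp_rot: [-180.0, 0.2, 78.7]
ft_force: [-4.6, -12.8, 3.3]
finger_gap: 0.1
grip_force: 6.5
```

apply_moves:
  rows:
    - [0,0,0,0,0,0]
    - [0,0,0,0,0,0]
    - [0,0,0,0,0,0]
    - [0,0,0,0,0,0]
    - [0,0,0,0,0,0]

```text
time: 22.28
tool_pos: [486.0, 84.2, 35.8]
tcp_rot: [-180.0, 0.2, 78.7]
ft_force: [-4.7, -13.0, 4.9]
finger_gap: -0.1
grip_force: 6.5
```

Run:
```python
from h import *
p,d=snap("side"); s=sense(); f=tofix(s["tool_pos"]); print(s["time"],f,np.array(s["ft_force"])@FY,s["ft_force"],s["tcp_rot"])
print(fitroll("side",d,1,51.5,12))
```

```text
22.325 [  0.2752999  -94.32699963  35.75720147] -13.503494466261195 [ -3.98475456 -12.97179679   3.51378636] [-179.96538133    0.1806667    78.70082164]
(array([ 1.17740e+00, -2.40000e-03,  5.17799e+01, -2.60000e-03]), np.int64(554), array([-88.9, 122.8]))
```

apply_moves:
  rows:
    - [-0.3,0,0,0,0,0]
    - [0,0,0,0,0,0]
    - [0,0,0,0,0,0]
    - [0,0,0,0,0,0]
    - [0,0,0,0,0,0]

```text
time: 22.95
tool_pos: [485.9, 84.2, 35.8]
tcp_rot: [-180.0, 0.2, 78.7]
ft_force: [-3.1, -10.9, 4.0]
finger_gap: 0.4
grip_force: 5.7
```

apply_moves:
  rows:
    - [0,0,0,0,0,0]
    - [0,0,0,0,0,0]
    - [0,0,0,0,0,0]
    - [0,0,0,0,0,0]
    - [0,0,0,0,0,0]

```text
time: 23.58
tool_pos: [486.0, 84.1, 35.8]
tcp_rot: [-180.0, 0.2, 78.7]
ft_force: [-4.4, -10.8, 2.7]
finger_gap: -0.0
grip_force: 5.7
```

Pushed at about 11 N for more than a second. Now I retreat and go over behind the clamp bar.

apply_moves:
  rows:
    - [-4,0,0,0,0,0]
    - [-14,0,0,0,0,0]
    - [0,0,-30,0,0,0]
    - [0,0,-60,0,0,0]
    - [0,0,-60,0,0,0]

```text
time: 24.2
tool_pos: [482.1, 67.6, 187.1]
tcp_rot: [-180.0, -0.0, 78.7]
ft_force: [1.7, -0.6, -0.6]
finger_gap: -0.2
grip_force: 0.0
```

apply_moves:
  rows:
    - [0,0,-60,0,0,0]
    - [0,0,-34,0,0,0]
    - [0,0,0,0,0,0]
    - [0,0,0,0,0,0]
    - [0,0,0,0,0,0]

```text
time: 24.82
tool_pos: [481.9, 67.9, 277.9]
tcp_rot: [-179.8, 0.0, 78.7]
ft_force: [-0.7, -0.1, -0.5]
finger_gap: 0.3
grip_force: 0.0
```

Run:
```python
from h import *
np.set_printoptions(precision=1,suppress=True)
for n in("side","top"):
    p,d=snap(n); s=sense(); print(s["time"],tofix(s["tool_pos"]),s["tcp_rot"],s["ft_force"])
    if n=="side": print(fitroll("side",d,1,51.5,16))
    for k in("clamp_bar","clamp_hinge","stop_plate","pad"): print(n,k,[(tofix(r["xyz"]),round(r["confidence"],2)) for r in models.place_of(k,n)[:2]])
    if n=="side":cv2.imwrite('pics/f3.png',cv2.resize(p[150:330,130:370][...,::-1],(800,600),interpolation=cv2.INTER_CUBIC))
    F=tofix(cloud(n,d))
    k=(d>0)&(abs(F[...,0])<32)&(F[...,1]>110)&(F[...,1]<190)&(F[...,2]>205)
    for r in models.cut_out("clamp_bar",n)[:1]: pass
    print(k.sum(),np.percentile(F[k],[2,50,98],0) if k.sum() else '')
```

```text
24.875 [  -0.4 -111.   278. ] [-179.8    0.    78.7] [ 0.3 -0.4 -0.7]
(array([ 1. , -0. , 51.7, -0. ]), np.int64(573), array([-82.8, 127. ]))
side clamp_bar [(array([  2.2, 147. , 225.6]), 0.8), (array([-0.1,  1.6,  1.6]), 0.24)]
side clamp_hinge [(array([ -1. , 161.7,  96.2]), 0.87)]
side stop_plate [(array([  0.1, 122.5,  49.6]), 0.68)]
side pad [(array([ -1.2, 124.2, 187.5]), 0.63)]
184 [[-27.6 138.7 206. ]
 [ -4.3 148.6 232.4]
 [ 24.5 153.6 238.6]]
25.175 [   0.2 -110.7  279.5] [-180.     0.    78.7] [-0.2 -0.5 -0.1]
top clamp_bar [(array([ -0.1, 146.2, 226.5]), 0.58)]
top clamp_hinge [(array([ -0.9, 168.5,  94.8]), 0.8), (array([ -1.6, 121.8,  51.4]), 0.22)]
top stop_plate [(array([  2.4, 122. ,  52.3]), 0.46)]
top pad [(array([ -0.8, 127.3, 186.2]), 0.55), (array([  2.7, 167.4,  91.9]), 0.52)]
141 [[-27.1 139.3 208.9]
 [ -0.9 143.7 234.3]
 [ 25.3 151.8 238.5]]
```

View pics/f3.png

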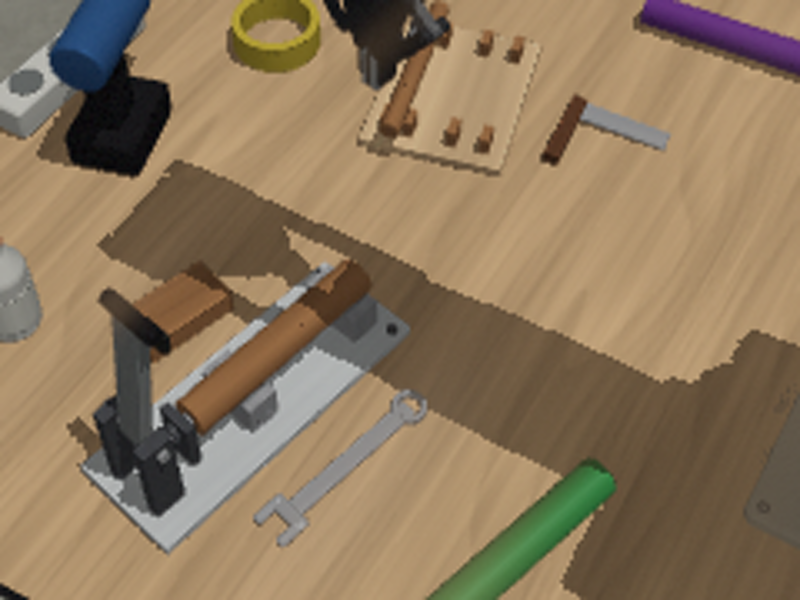

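The picture shows the roller lying in both Vs with its end at the stop (195,415). The clamp bar stands upright at (135,320). I cross above it to behind the bar.

apply_moves:
  rows:
    - [30,0,0,0,0,0]
    - [45,0,0,0,0,0]
    - [45,0,0,0,0,0]
    - [45,0,0,0,0,0]
    - [45,0,0,0,0,0]

```text
time: 26.05
tool_pos: [524.1, 275.5, 279.8]
tcp_rot: [180.0, -0.0, 78.7]
ft_force: [0.3, 0.1, -0.5]
finger_gap: -0.2
grip_force: 0.0
```

apply_moves:
  rows:
    - [45,0,0,0,0,0]
    - [30,0,0,0,0,0]
    - [11,0,0,0,0,0]
    - [0,0,20,0,0,0]
    - [0,0,20,0,0,0]

```text
time: 26.68
tool_pos: [540.6, 357.1, 237.9]
tcp_rot: [-180.0, 0.1, 78.7]
ft_force: [-0.4, 0.5, 0.3]
finger_gap: -0.1
grip_force: 0.0
```

apply_moves:
  rows:
    - [0,0,10,0,0,0]
    - [0,0,0,0,0,0]
    - [0,0,0,0,0,0]
    - [0,0,0,0,0,0]
    - [0,0,0,0,0,0]

```text
time: 27.3
tool_pos: [541.0, 358.5, 230.6]
tcp_rot: [179.9, -0.0, 78.7]
ft_force: [-0.7, -0.3, 0.9]
finger_gap: 0.1
grip_force: 0.0
```

Run:
```python
from h import *
np.set_printoptions(precision=1,suppress=True)
s=sense(); f=tofix(s["tool_pos"]); print(s["time"],f,s["tcp_rot"],s["ft_force"])
th=1.43; h=11.5; prev=f; 
ths=[1.43,1.38,1.32,1.25,1.18,1.1,1.02,.94,.86,.78,.70,.62,.54,.46,.39,.33,.28,.23,.19,.16]
for t in ths:
    b=np.array([165-135*np.cos(t),95+135*np.sin(t)]); sgn=np.clip((t-.25)/.5,0,1)
    T=np.array([b[0]+7*np.sin(t)+h*sgn, b[1]+7*(np.cos(t) if t>.8 else 1)])
    if t>1.3: T[1]-=2
    print(t,T,'dx %.1f dz %.1f'%(T[0]-prev[1],-(T[1]-prev[2]))); prev=np.array([0,*T])
```

```text
27.3 [  0.  185.5 230.6] [179.9  -0.   78.7] [-0.7 -0.3  0.9]
1.43 [164.5 227.6] dx -21.0 dz 2.9
1.38 [157.8 226.9] dx -6.7 dz 0.8
1.32 [149.8 225.5] dx -8.0 dz 1.4
1.25 [140.6 225.3] dx -9.2 dz 0.2
1.18 [131.5 222.5] dx -9.0 dz 2.8
1.1 [121.5 218.5] dx -10.0 dz 4.0
1.02 [111.8 213.7] dx -9.7 dz 4.8
0.94 [102.5 208.1] dx -9.3 dz 5.5
0.86 [ 93.7 201.9] dx -8.8 dz 6.3
0.78 [ 85.4 196.9] dx -8.3 dz 4.9
0.7 [ 76.6 189. ] dx -8.8 dz 8.0
0.62 [ 67.7 180.4] dx -8.9 dz 8.5
0.54 [ 59.5 171.4] dx -8.2 dz 9.0
0.46 [ 52.  161.9] dx -7.5 dz 9.5
0.39 [ 46.  153.3] dx -6.0 dz 8.6
0.33 [ 41.4 145.7] dx -4.6 dz 7.6
0.28 [ 37.9 139.3] dx -3.5 dz 6.4
0.23 [ 35.2 132.8] dx -2.7 dz 6.5
0.19 [ 33.8 127.5] dx -1.4 dz 5.3
0.16 [ 32.8 123.5] dx -0.9 dz 4.0
```

apply_moves:
  rows:
    - [-10,0,2,0,0,0]
    - [-8,0,1,0,0,0]
    - [-5,0,0,0,0,0]
    - [-6,0,1,0,0,0]
    - [-7,0,1.5,0,0,0]

```text
time: 27.92
tool_pos: [533.6, 322.8, 224.5]
tcp_rot: [180.0, -0.0, 78.7]
ft_force: [0.5, 0.4, 1.5]
finger_gap: 0.0
grip_force: 0.7
```

apply_moves:
  rows:
    - [-9,0,0,0,0,0]
    - [-9,0,3,0,0,0]
    - [-10,0,4,0,0,0]
    - [-10,0,5,0,0,0]
    - [-9,0,5.5,0,0,0]

```text
time: 28.55
tool_pos: [524.4, 276.1, 206.5]
tcp_rot: [180.0, 0.0, 78.7]
ft_force: [1.0, 0.0, 1.8]
finger_gap: 0.1
grip_force: 0.7
```

Run:
```python
from h import *
np.set_printoptions(precision=1,suppress=True)
p,d=snap("side"); s=sense(); print(s["time"],tofix(s["tool_pos"]),s["tcp_rot"],s["ft_force"])
for k in("clamp_bar",): print(k,[(tofix(r["xyz"]),round(r["confidence"],2)) for r in models.place_of(k,"side")[:2]])
print(fitroll("side",d,1,51.5,16))
```

```text
28.6 [ -0.1 100.3 205.4] [-180.     0.1   78.7] [ 0.8 -0.1  0.2]
clamp_bar [(array([  5.5,  90.9, 203. ]), 0.77), (array([ -0.6, 124.2,  49. ]), 0.6)]
(array([ 1.1, -0. , 51.7, -0. ]), np.int64(548), array([-82.5, 126.8]))
```

apply_moves:
  rows:
    - [-6,0,3.5,0,0,0]
    - [-8.3,0,5,0,0,0]
    - [-8.8,0,8,0,0,0]
    - [-9,0,8.5,0,0,0]
    - [-8,0,9,0,0,0]

```text
time: 29.28
tool_pos: [516.4, 236.9, 172.0]
tcp_rot: [-180.0, 0.0, 78.7]
ft_force: [0.6, 1.0, 0.3]
finger_gap: 0.3
grip_force: 0.4
```

apply_moves:
  rows:
    - [-7.5,0,9,0,0,0]
    - [-6,0,8.6,0,0,0]
    - [-4.6,0,7,0,0,0]
    - [-3,0,4,0,0,0]
    - [0,0,0,0,0,0]

```text
time: 29.9
tool_pos: [512.3, 216.7, 143.8]
tcp_rot: [-180.0, 0.0, 78.7]
ft_force: [0.3, -0.0, -1.1]
finger_gap: -0.1
grip_force: 0.0
```

Run:
```python
from h import *
np.set_printoptions(precision=1,suppress=True)
p,d=snap("side"); s=sense(); print(s["time"],tofix(s["tool_pos"]),s["tcp_rot"],s["ft_force"])
for k in("clamp_bar","pad"): print(k,[(tofix(r["xyz"]),round(r["confidence"],2)) for r in models.place_of(k,"side")[:2]])
print(fitroll("side",d,1,51.5,16))
cv2.imwrite('pics/f4.png',cv2.resize(p[150:330,130:370][...,::-1],(800,600),interpolation=cv2.INTER_CUBIC))
```

```text
29.95 [  0.1  41.  144.2] [-180.     0.    78.7] [-0.6 -0.8 -0.8]
clamp_bar [(array([  3.4,  38.3, 131.9]), 0.58)]
pad [(array([ 1.8, 63.1, 99.2]), 0.92)]
(array([ 1.1, -0. , 51.8, -0. ]), np.int64(527), array([-82.9, 127.5]))
```

View pics/f4.png

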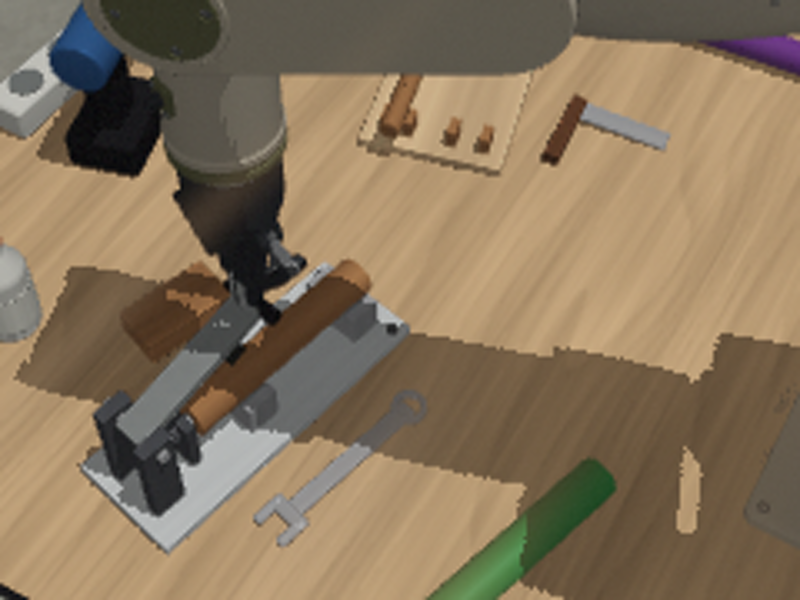

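The picture shows the clamp arm most of the way down, with the fingers on the bar at (255,300) and the roller still in place. I continue to just above contact, then feel for it.

apply_moves:
  rows:
    - [-4,0,8,0,0,0]
    - [-3,0,8,0,0,0]
    - [-2,0,8,0,0,0]
    - [-1,0,5,0,0,0]
    - [-1,0,4,0,0,0]

```text
time: 30.68
tool_pos: [510.1, 206.1, 110.7]
tcp_rot: [-180.0, 0.0, 78.7]
ft_force: [-0.8, 1.6, 1.8]
finger_gap: 0.1
grip_force: 0.3
```

apply_moves:
  rows:
    - [0,0,1,0,0,0]
    - [0,0,1,0,0,0]
    - [0,0,1,0,0,0]
    - [0,0,0.5,0,0,0]
    - [0,0,0.5,0,0,0]

```text
time: 31.3
tool_pos: [510.4, 206.1, 107.3]
tcp_rot: [180.0, -0.0, 78.7]
ft_force: [0.2, -0.4, -0.2]
finger_gap: 0.3
grip_force: 0.3
```

apply_moves:
  rows:
    - [0,0,0.7,0,0,0]
    - [0,0,0.7,0,0,0]
    - [0,0,0.6,0,0,0]
    - [0,0,0.4,0,0,0]
    - [0,0,0,0,0,0]

```text
time: 31.92
tool_pos: [510.3, 206.2, 104.7]
tcp_rot: [-180.0, -0.0, 78.7]
ft_force: [0.0, -0.5, 0.4]
finger_gap: -0.4
grip_force: 0.1
```

apply_moves:
  rows:
    - [0,0,0.4,0,0,0]
    - [0,0,0.4,0,0,0]
    - [0,0,0.3,0,0,0]
    - [0,0,0,0,0,0]
    - [0,0,0,0,0,0]

```text
time: 32.55
tool_pos: [510.3, 206.2, 103.6]
tcp_rot: [-180.0, -0.0, 78.7]
ft_force: [-0.4, -0.0, -1.2]
finger_gap: 0.1
grip_force: 0.1
```

apply_moves:
  rows:
    - [0,0,0.4,0,0,0]
    - [0,0,0.4,0,0,0]
    - [0,0,0.3,0,0,0]
    - [0,0,0,0,0,0]
    - [0,0,0,0,0,0]

```text
time: 33.17
tool_pos: [510.4, 206.2, 102.6]
tcp_rot: [180.0, -0.0, 78.7]
ft_force: [-0.7, 0.4, -1.2]
finger_gap: 0.4
grip_force: 0.0
```

apply_moves:
  rows:
    - [0,0,0.4,0,0,0]
    - [0,0,0.4,0,0,0]
    - [0,0,0.3,0,0,0]
    - [0,0,0,0,0,0]
    - [0,0,0,0,0,0]

```text
time: 33.8
tool_pos: [510.4, 206.2, 101.8]
tcp_rot: [180.0, -0.0, 78.7]
ft_force: [-1.7, 0.0, 4.9]
finger_gap: 0.2
grip_force: 2.1
```

Run:
```python
from h import *
np.set_printoptions(precision=1,suppress=True)
p,d=snap("side"); s=sense(); print(s["time"],tofix(s["tool_pos"]),s["tcp_rot"],s["ft_force"])
for k in("clamp_bar","pad"): print(k,[(tofix(r["xyz"]),round(r["confidence"],2)) for r in models.place_of(k,"side")[:2]])
F=tofix(cloud("side",d)); 
for y in(60,80,100,120,140):
    k=(d>0)&(abs(F[...,0])<13)&(abs(F[...,1]-y)<6)&(F[...,2]>85)&(F[...,2]<150); print(y,k.sum(),np.median(F[k][:,2]))
```

```text
33.85 [  0.2  30.1 101.7] [180.   -0.   78.7] [-2.3 -0.5  3.3]
clamp_bar [(array([ 4.4, 30.4, 94.8]), 0.59)]
pad [(array([ 1.4, 68.6, 70.2]), 0.92)]
60 36 100.75455980082552
80 38 101.38352228816812
100 38 101.17319149818016
120 41 101.57285199452244
140 43 101.08928409558298
```

apply_moves:
  rows:
    - [0,0,0.2,0,0,0]
    - [0,0,0.2,0,0,0]
    - [0,0,0,0,0,0]
    - [0,0,0,0,0,0]
    - [0,0,0,0,0,0]

```text
time: 34.58
tool_pos: [510.5, 206.2, 101.6]
tcp_rot: [180.0, -0.0, 78.7]
ft_force: [-3.5, -1.9, 7.4]
finger_gap: 0.3
grip_force: 3.6
```

apply_moves:
  rows:
    - [0,0,0.2,0,0,0]
    - [0,0,0,0,0,0]
    - [0,0,0,0,0,0]
    - [0,0,0,0,0,0]
    - [0,0,0,0,0,0]

```text
time: 35.2
tool_pos: [510.5, 206.2, 101.5]
tcp_rot: [180.0, -0.0, 78.7]
ft_force: [-3.4, -1.3, 8.5]
finger_gap: -0.4
grip_force: 4.2
```

apply_moves:
  rows:
    - [0,0,0,0,0,0]
    - [0,0,0,0,0,0]
    - [0,0,0,0,0,0]
    - [0,0,0,0,0,0]
    - [0,0,0,0,0,0]

```text
time: 35.83
tool_pos: [510.5, 206.2, 101.5]
tcp_rot: [180.0, -0.0, 78.7]
ft_force: [-3.8, -1.7, 7.9]
finger_gap: 0.1
grip_force: 4.2
```

apply_moves:
  rows:
    - [0,0,0.1,0,0,0]
    - [0,0,0,0,0,0]
    - [0,0,0,0,0,0]
    - [0,0,0,0,0,0]
    - [0,0,0,0,0,0]

```text
time: 36.45
tool_pos: [510.5, 206.2, 101.5]
tcp_rot: [180.0, -0.0, 78.7]
ft_force: [-3.4, -1.6, 9.2]
finger_gap: 0.3
grip_force: 4.5
```

apply_moves:
  rows:
    - [0,0,-0.5,0,0,0]
    - [0,0,-2,0,0,0]
    - [0,0,-15,0,0,0]
    - [0,0,-40,0,0,0]
    - [0,0,-40,0,0,0]

```text
time: 37.08
tool_pos: [510.1, 206.1, 199.9]
tcp_rot: [-180.0, 0.0, 78.7]
ft_force: [0.7, 0.3, 0.6]
finger_gap: -0.1
grip_force: 0.0
```

apply_moves:
  rows:
    - [0,0,-20,0,0,0]
    - [0,0,0,0,0,0]
    - [0,0,0,0,0,0]
    - [0,0,0,0,0,0]
    - [0,0,0,0,0,0]

```text
time: 37.7
tool_pos: [509.7, 206.0, 217.0]
tcp_rot: [-179.9, 0.1, 78.7]
ft_force: [-0.1, -0.2, -1.1]
finger_gap: 0.0
grip_force: 0.0
```

Run:
```python
from h import *
np.set_printoptions(precision=1,suppress=True)
p,d=snap("side"); s=sense(); print(s["time"],tofix(s["tool_pos"]),s["ft_force"])
for k in("clamp_bar","pad","roller"): print(k,[(tofix(r["xyz"]),round(r["confidence"],2)) for r in models.place_of(k,"side")[:2]])
print(fitroll("side",d,1,51.5,16))
F=tofix(cloud("side",d)); 
for y in(60,80,100,120,140):
    k=(d>0)&(abs(F[...,0])<13)&(abs(F[...,1]-y)<6)&(F[...,2]>85)&(F[...,2]<150); print(y,k.sum(),np.median(F[k][:,2]))
cv2.imwrite('pics/f5.png',cv2.resize(p[150:330,130:370][...,::-1],(800,600),interpolation=cv2.INTER_CUBIC))
```

```text
37.75 [ -0.3  29.8 217.3] [0.2 0.1 0.2]
clamp_bar [(array([ 4.3, 28.8, 94. ]), 0.69)]
pad [(array([ 1.2, 66.3, 71.4]), 0.82)]
roller [(array([ -57.7, -609.6,   17.5]), 0.83), (array([ 3. , 16.5, 51.5]), 0.8)]
(array([ 1.1, -0. , 51.5, -0. ]), np.int64(427), array([-84. , 127.2]))
60 37 100.91472551284599
80 33 101.4023614878363
100 40 100.88648223643384
120 38 101.53701659054843
140 39 101.8072752415739
```

View pics/f5.png

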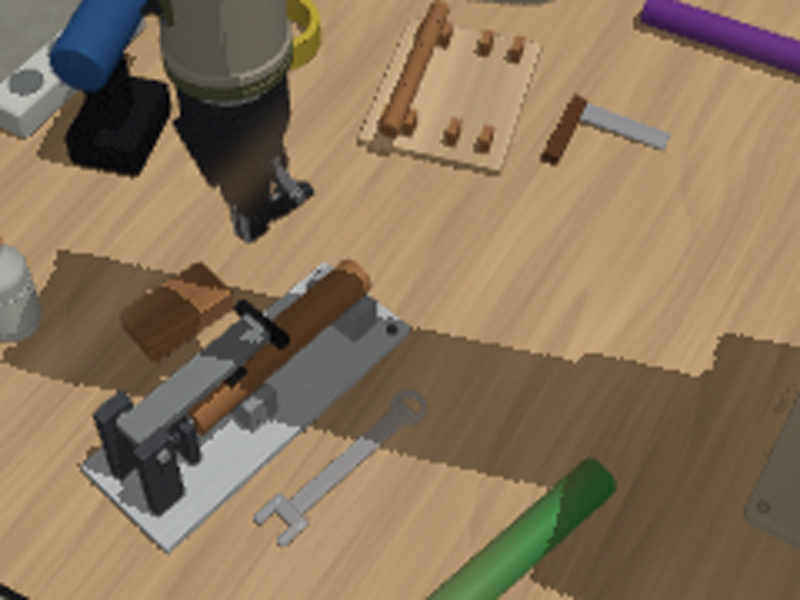

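The final picture shows the arm level, the bar at (265,325), the pad on the roller at (240,370), and the gripper clear above. The roller axis is still at 51.5 mm, and the bystanders have not moved.

```bash
python3 -c "
from bench import job; print(job.hand_in())"
```

```text
the job is handed in; nothing more can be done
None
```

The job is handed in at about 38 s: the roller is seated in both Vs, was pushed onto the stop screw at about 11 N, and is clamped with the pad at an estimated 9–11 N; I saw no verdict from the judge.

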